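# Nest the porcelain mixing dishes and put the lid on

## Task

Put the porcelain mixing dishes away as one nested stack: stand the largest on the middle of the round wooden coaster, then one at a time set each next smaller dish into the well of the one before, all upright and fully seated, and last put the knobbed lid on the smallest dish. Set each piece down rather than dropping it, and leave the paint jar, the paint cup and the small yellow bottle where they stand.

Things in the scene. Friction and masses are not known exactly. Their poses are not given: they have to be found in the camera images.
- dish_68: White porcelain dish, a round cylinder 68 mm across, 30 mm high, about 140 g, foot bevelled 3 mm inward over the lowest 5 mm. In its top a flat well 60 mm across, 8 mm deep (floor 22 mm above the origin). Origin: centre of underside; z up. The largest: goes first, on the coaster.
- dish_56: White porcelain dish, a round cylinder 56 mm across, 30 mm high, about 90 g, foot bevelled 3 mm inward over the lowest 5 mm. In its top a flat well 48 mm across, 8 mm deep (floor 22 mm above the origin). Origin: centre of underside; z up. Second: fits the 68 mm dish's well with 2 mm to spare all round; seated, its origin is 22 mm above that dish's.
- dish_44: White porcelain dish, a round cylinder 44 mm across, 30 mm high, about 55 g, foot bevelled 3 mm inward over the lowest 5 mm. In its top a flat well 36 mm across, 8 mm deep (floor 22 mm above the origin). Origin: centre of underside; z up. Third: fits the 56 mm dish's well with 2 mm to spare all round; seated, its origin is 22 mm above that dish's.
- dish_32: White porcelain dish, a round cylinder 32 mm across, 30 mm high, about 30 g, foot bevelled 3 mm inward over the lowest 5 mm. In its top a flat well 24 mm across, 8 mm deep (floor 22 mm above the origin). Origin: centre of underside; z up. The smallest, fourth: fits the 44 mm dish's well with 2 mm to spare all round; seated, its origin is 22 mm above that dish's.
- lid: White porcelain lid standing upright, 33 mm high, about 25 g: a plug 20 mm across and 7 mm deep (2 mm to spare all round in the 32 mm dish's well), a flange 31 mm across from 7 to 11 mm up, a round knob 16 mm across from 12 to 33 mm up. Origin: centre of the plug's underside; z up. Seated, the flange lies on the 32 mm dish's rim, its origin 23 mm above that dish's.
- coaster: Flat round dark wooden coaster, 100 mm across and 16 mm thick, fixed to the table. Origin: centre of its underside, on the table; its top is 16 mm higher.
- jar_violet: Bystander: screw-top paint jar with black lid, 67 mm across, 76 mm high, loose. Origin: centre of its underside.
- cup_ochre: Bystander: closed portion cup of ochre paint with clear lid, 71 mm across, 55 mm high, loose. Origin: centre of its underside.
- bottle_yellow: Bystander: small yellow bottle standing upright, 29 mm across, 73 mm high, loose and easily tipped. Origin: centre of its underside.

How it is judged:
On the way, in this order (a step that is already met when the one before it is completed fails the run):
1. the 68 mm dish stands on the coaster, released (horizontal distance between dish_68 and coaster below 0.014 m and z of dish_68 in the frame of coaster between 0.012 and 0.019 m and angle between dish_68's own z axis and vertical below 0.1 rad and linear speed of dish_68 below 0.02 m/s and contact force between dish_68 and the fingers below 0.05 N), for 0.2 s.
2. the 56 mm dish is seated in the 68 mm one, released (horizontal distance between dish_56 and dish_68 below 0.006 m and z of dish_56 in the frame of dish_68 between 0.018 and 0.025 m and angle between dish_56's own z axis and vertical below 0.1 rad and linear speed of dish_56 below 0.02 m/s and contact force between dish_56 and the fingers below 0.05 N), for 0.2 s.
3. the 44 mm dish is seated in the 56 mm one, released (horizontal distance between dish_44 and dish_56 below 0.006 m and z of dish_44 in the frame of dish_56 between 0.018 and 0.025 m and angle between dish_44's own z axis and vertical below 0.1 rad and linear speed of dish_44 below 0.02 m/s and contact force between dish_44 and the fingers below 0.05 N), for 0.2 s.
4. the 32 mm dish is seated in the 44 mm one, released (horizontal distance between dish_32 and dish_44 below 0.006 m and z of dish_32 in the frame of dish_44 between 0.018 and 0.025 m and angle between dish_32's own z axis and vertical below 0.1 rad and linear speed of dish_32 below 0.02 m/s and contact force between dish_32 and the fingers below 0.05 N), for 0.2 s.
5. the lid is seated in the 32 mm dish, released (horizontal distance between lid and dish_32 below 0.006 m and z of lid in the frame of dish_32 between 0.019 and 0.026 m and angle between lid's own z axis and vertical below 0.1 rad and linear speed of lid below 0.02 m/s and contact force between lid and the fingers below 0.05 N), for 0.2 s.
At the end, for the whole second after the job is handed in: 68 mm dish on the coaster, centres within 14 mm; the 56, 44 and 32 mm dishes, then the lid, each seated in the next larger one (centres within 6 mm, seated height within +3/-4 mm), all within 0.1 rad of upright, released and at rest (horizontal distance between dish_68 and coaster below 0.014 m and z of dish_68 in the frame of coaster between 0.012 and 0.019 m and angle between each of dish_68, dish_56, dish_44, dish_32, lid's own z axis and vertical below 0.1 rad and linear speed of each of dish_68, dish_56, dish_44, dish_32, lid below 0.02 m/s and horizontal distance between dish_56 and dish_68 below 0.006 m and z of dish_56 in the frame of dish_68 between 0.018 and 0.025 m and horizontal distance between dish_44 and dish_56 below 0.006 m and z of dish_44 in the frame of dish_56 between 0.018 and 0.025 m and horizontal distance between dish_32 and dish_44 below 0.006 m and z of dish_32 in the frame of dish_44 between 0.018 and 0.025 m and horizontal distance between lid and dish_32 below 0.006 m and z of lid in the frame of dish_32 between 0.019 and 0.026 m); the robot touches nothing.
It fails at once if the paint jar is shifted by more than 30 mm or tipped (distance of jar_violet from where it was at the start of the episode above 0.03 m or angle between jar_violet's own z axis and vertical above 0.4 rad).
It fails at once if the paint cup is shifted by more than 30 mm or tipped (distance of cup_ochre from where it was at the start of the episode above 0.03 m or angle between cup_ochre's own z axis and vertical above 0.4 rad).
It fails at once if the small bottle is shifted by more than 30 mm or tipped (distance of bottle_yellow from where it was at the start of the episode above 0.03 m or angle between bottle_yellow's own z axis and vertical above 0.4 rad).
It fails at once if a dish or the lid is dropped (faster than 0.6 m/s with no finger on it) ((linear speed of dish_68 above 0.6 m/s and contact force between dish_68 and the fingers below 0.01 N) or (linear speed of dish_56 above 0.6 m/s and contact force between dish_56 and the fingers below 0.01 N) or (linear speed of dish_44 above 0.6 m/s and contact force between dish_44 and the fingers below 0.01 N) or (linear speed of dish_32 above 0.6 m/s and contact force between dish_32 and the fingers below 0.01 N) or (linear speed of lid above 0.6 m/s and contact force between lid and the fingers below 0.01 N)).
It also fails if it takes over 122 s, if anything falls off the work surface, if the arm or the gripper's body presses on something with over 40 N, if the wrist force passes 120 N, or if a joint passes its speed limit or range.

## Robot

A 6-joint arm with a two-finger parallel gripper is mounted at the origin on a cart in front of the work surface, level with it; the furniture and walls round the work are solid. World frame = base frame: x ahead of the robot, y to its left, z up, the work surface at z = 0. Lengths are in m, angles in rad, forces in N, time in s.
With the tool pointing down it reaches from about 0.35 to 0.975 m from the base axis. Payload 4.9 kg.
Tool frame: the origin (TCP) lies between the finger pads; the fingertips stand 19 mm ahead of it and the grasp point (between the pads) is the TCP; z points along the fingers, y is the line along which they close (so a half turn about z gives the same grasp; the last joint's range is limited). The gripper opens to 85 mm and grips with 20 to 120 N. Pads are 22 mm wide; open, the fingers measure 114 mm over their backs; the gripper's body (76 mm by 85 mm) begins 54 mm behind the grasp point. The pads swing forward as they close: fully open they stand 13 mm farther back than shut.
Start: joints at [-1.298, 0.053, 1.613, -0, 1.476, -0.119], TCP at [0.239, -0.578, 0.25] pointing down, gripper open.
Joint ranges: [-3.01, 3.01], [-1.01, 2.22], [0.06, 2.58], [-1.02, 4.17], [0.09, 2.62], [-3.14, 3.14]. Speed limits (rad/s): [2.57, 2.57, 3.14, 3.14, 3.14, 3.14].

## Interface

Orientations are given as a rotation vector (axis times angle).
In Python, from station import ctrl gives the robot as it stands. The module is installed in compiled form; this text tells all that it offers.
- The arm moves only by the tool servo_tool, never from a script. Its argument "increments" is a list that holds one entry, the list of rows, each a list of 5 numbers: the finger opening in cm, from 0 to 8.54, then the shift along the tool's x, y, z in cm, then the turn about the tool's z in degrees. A call has 1 to 5 rows; each row is the pose to reach, as a shift and turn from the pose commanded when the call began, along the tool's axes at that moment; what a row does not reach only later rows make up. A row lasts 1/10 s, in which the tool goes at most 50 mm and 8.59 degrees, less where a joint would pass 70% of its speed; a pose out of reach is approached as far as the arm can. A call with a gripper value outside its range is refused whole. The fingers move at their own pace and stop on an object; "newtons" is the grip in N (left out, the last holds). Time passes only in rows, so rows that repeat a pose let the fingers close. It gives the time, the measured TCP pose, the force, the opening and the grip force at its end, in the units of the state.
- ctrl.get_obs(): the state, without advancing time (a new reading comes with each control period).
- ctrl.get_image(name): name is "scene" or "side" or "wrist"; returns a dict with "img" (420x560x3 uint8, red, green, blue), "fx", "fy", "cx", "cy" (pixels), "k1" (the pictures are not rectified: a ray, as slopes to the right and down, at radius r is drawn at 1 + k1 r^2 times it, then the intrinsics apply), "rvec" (rotation vector, rad) and "tvec" (3), from world to camera coordinates, as OpenCV has them; the wrist camera has in their place "mount" (4x4, takes a point from camera to tool coordinates, whose origin is the TCP and whose axes are the flange's). Camera axes: x right, y down, z forward; pixel columns grow to the right and rows downward; lengths in m; the calibration is good to about 2 mm. A picture is of the moment at which its call begins: read the wrist's pose just before it. There is no depth.
- ctrl.finish_job(): hands the job in; it is judged then, once.
The state is a dict: "t": time; "q": joint angles; "dq": joint speeds; "effort": joint torques, N m; "tool_pos": TCP position; "tool_rot": TCP orientation; "contact_force": force on the tool from outside, world axes, zero at the start; "wrist_torque": the same for the moment, N m; "opening": finger opening in m; "grip_force": force on a finger pad.
Only numpy, scipy, OpenCV 4.12 (cv2) and the standard library are available. Lean on these libraries where they do the work, as an engineer would, in place of code of your own. Each camera call takes 0.05 s, during which the arm holds its last target. There are 200 camera calls.

## Working session

There is one attempt and no reset: what is moved stays moved. The work goes in short steps, Python scripts to look and compute and a tool call to move; the robot and the scene stay as the last step left them, time stands still between calls to the robot, and variables do not carry over. Pictures are saved under pics/ and viewed, at most 14 in all, crops included, and the job is handed in when it is done.

Besides the shell and the picture viewer there is one more tool, called after "Request:" in YAML: its name, and indented under it one key for each argument. servo_tool: Moves the arm, as the interface text tells. Its arguments: {"type":"object","properties":{"increments":{"type":"array"},"newtons":{"type":"number"}},"required":["increments"]}

```bash
mkdir -p pics; cat > h.py <<'E'
import numpy as np, cv2
from station import ctrl
from scipy.spatial.transform import Rotation as R
def shot(n,fn=None):
    o=ctrl.get_obs(); d=ctrl.get_image(n)
    if n=="wrist":
        T=np.eye(4);T[:3,:3]=R.from_rotvec(o["tool_rot"]).as_matrix();T[:3,3]=o["tool_pos"]
        M=T@np.array(d["mount"])
    else:
        W=np.eye(4);W[:3,:3]=R.from_rotvec(np.ravel(d["rvec"])).as_matrix();W[:3,3]=np.ravel(d["tvec"]);M=np.linalg.inv(W)
    d["M"]=M
    if fn: cv2.imwrite("pics/"+fn,d["img"][:,:,::-1])
    return d
def und(d,uv):
    p=np.atleast_2d(np.asarray(uv,float)); p=(p-[d["cx"],d["cy"]])/[d["fx"],d["fy"]]
    s=p.copy()
    for _ in range(20): s=p/(1+d["k1"]*(s**2).sum(1,keepdims=True))
    return s
def cast(d,uv,z):
    s=und(d,uv); r=np.c_[s,np.ones(len(s))]@d["M"][:3,:3].T; c=d["M"][:3,3]
    return c+r*((z-c[2])/r[:,2:])
def proj(d,P):
    P=np.atleast_2d(P); c=(P-d["M"][:3,3])@d["M"][:3,:3]; s=c[:,:2]/c[:,2:]
    s=s*(1+d["k1"]*(s**2).sum(1,keepdims=True)); return s*[d["fx"],d["fy"]]+[d["cx"],d["cy"]]
E
python3 - <<'E'
from h import *
for n in("scene","side","wrist"):
    d=shot(n,n+"0.png");print(n,d["M"].round(3).tolist(),d["fx"],d["k1"])
o=ctrl.get_obs();print(o)
E
```

```text
scene [[-0.747, -0.354, 0.563, -0.153], [-0.664, 0.363, -0.654, 0.752], [0.027, -0.862, -0.506, 0.627], [0.0, 0.0, 0.0, 1.0]] 493.90860897467076 -0.15626449894625516
side [[0.996, 0.059, -0.072, 0.594], [0.091, -0.46, 0.883, -1.051], [0.02, -0.886, -0.463, 0.556], [0.0, 0.0, 0.0, 1.0]] 501.13752200066233 -0.09188503049514322
wrist [[0.382, -0.881, -0.279, 0.309], [-0.924, -0.365, -0.113, -0.548], [-0.003, 0.301, -0.954, 0.372], [0.0, 0.0, 0.0, 1.0]] 319.17025487623476 -0.05250837779827641
{'t': 0.15, 'q': array([-1.29797612e+00,  5.32411447e-02,  1.61397967e+00,  4.05512314e-06,
        1.47596510e+00, -1.19018341e-01]), 'dq': array([ 0.00103586, -0.00092484, -0.00359903,  0.0002264 , -0.00224466,
       -0.00037937]), 'effort': array([ 1.70235921e-04, -3.94241166e+01, -3.70722556e+01, -4.34791752e-05,
        4.61862510e-03, -6.94442051e-06]), 'tool_pos': array([ 0.23854964, -0.57720064,  0.24932247]), 'tool_rot': array([-3.07993290e+00, -6.11258618e-01,  1.85853551e-04]), 'contact_force': array([-0.55267471,  0.850504  ,  0.43850123]), 'wrist_torque': array([ 0.00806904, -0.04087822,  0.00980151]), 'grip_force': 0.0, 'opening': 0.08548887852085206}
```

View pics/scene0.png

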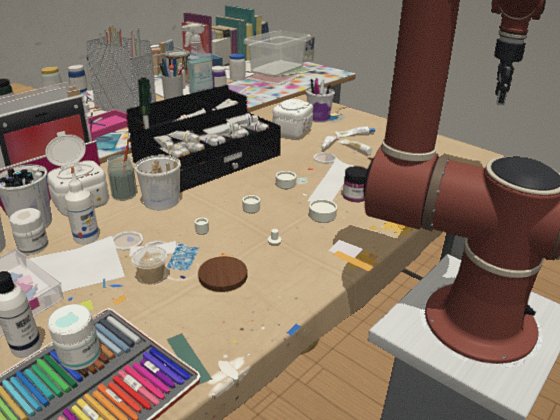

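View pics/side0.png

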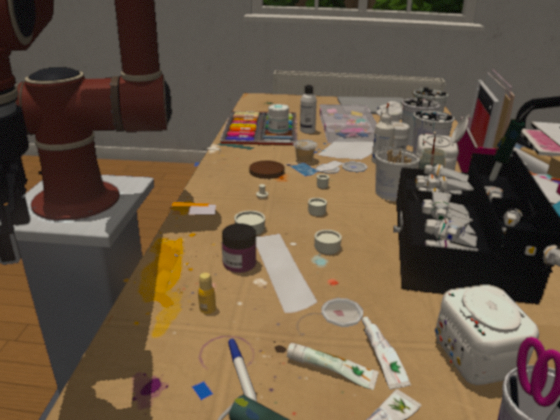

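The scene view shows the coaster at (222,273), the lid at (274,237), and the dishes 32 at (202,226), 44 at (251,204), 56 at (286,180) and 68 at (322,210). The jar is at (355,184) and the ochre cup at (150,262). The side view shows the same pieces, plus the yellow bottle at (206,293).

```bash
cat > loc.py <<'E'
from h import *
def blob(d,seed,thr=None,dark=False):
    im=d["img"].astype(int);x,y=seed;w=28
    x0,y0=max(x-w,0),max(y-w,0);p=im[y0:y+w,x0:x+w]
    mx,mn=p.max(2),p.min(2)
    m=(mx<75) if dark else (((mx-mn)<0.28*mx)&(mx>85))
    m=cv2.morphologyEx(m.astype(np.uint8),cv2.MORPH_OPEN,np.ones((2,2)))
    n,l,s,c=cv2.connectedComponentsWithStats(m)
    k=1+np.argmin([np.hypot(*(c[i]-[x-x0,y-y0]))-0.02*s[i,4] for i in range(1,n)])
    m=(l==k).astype(np.uint8)
    h=cv2.convexHull(cv2.findContours(m,0,1)[0][0]);M=cv2.moments(h)
    return np.array([M["m10"]/M["m00"]+x0,M["m01"]/M["m00"]+y0]),(s[k,:4]+[x0,y0,0,0]).tolist()
E
python3 - <<'E'
from loc import *
a,b=shot("scene"),shot("side")
S=dict(d68=((322,210),(250,223),.015),d56=((286,180),(327,241),.015),d44=((251,204),(317,207),.015),d32=((202,226),(323,182),.015),lid=((274,237),(262,192),.013),coaster=((222,273),(266,169),.008))
for k,(s,t,z) in S.items():
    u,bu=blob(a,s,dark=k=="coaster");v,bv=blob(b,t,dark=k=="coaster")
    print(k,u.round(1),bu,v.round(1),bv,cast(a,u,z)[0].round(4),cast(b,v,z)[0].round(4))
print(cast(a,[(355,170)],.076),cast(b,[(239,237)],.076),cast(b,[(206,293)],.035),cast(a,[(150,255)],.05))
print(und(a,[[0,0]]),)
E
```

```text
d68 [328.  201.3] [308, 182, 42, 42] [251.2 220. ] [236, 212, 30, 19] [ 0.4667 -0.1352  0.015 ] [ 0.4524 -0.0774  0.015 ]
d56 [290.4 180.3] [276, 171, 34, 19] [328.3 242.2] [316, 231, 26, 24] [ 0.6095 -0.1552  0.015 ] [ 0.6249 -0.1521  0.015 ]
d44 [251.9 204.5] [243, 196, 19, 19] [317.9 206.9] [310, 199, 18, 18] [0.592  0.0094 0.015 ] [0.5996 0.0062 0.015 ]
d32 [202.3 226.2] [195, 218, 15, 18] [323.3 181.6] [318, 176, 12, 13] [0.6039 0.1582 0.015 ] [0.6106 0.1538 0.015 ]
lid [275.2 237.6] [268, 229, 15, 17] [262.8 192.2] [258, 185, 11, 14] [0.4545 0.0742 0.013 ] [0.4606 0.073  0.013 ]
coaster [223.5 284.9] [201, 279, 46, 14] [267.7 174.2] [251, 171, 34, 8] [0.4205 0.2606 0.008 ] [0.459  0.1977 0.008 ]
[[ 0.45335837 -0.2247998   0.076     ]] [[ 0.45498623 -0.25510911  0.076     ]] [[ 0.41741708 -0.37807408  0.035     ]] [[0.55411103 0.3332046  0.05      ]]
[[-0.63759488 -0.46332052]]
```

View pics/wrist0.png

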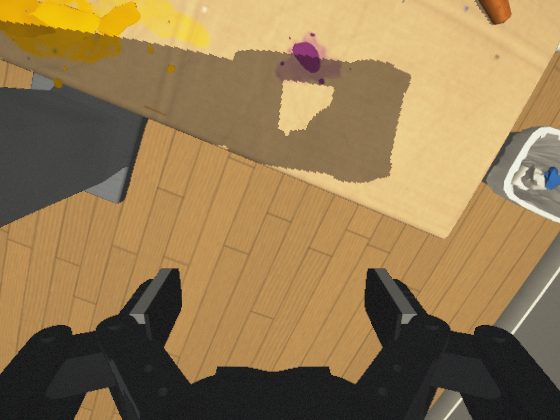

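The pieces lie roughly where the sizes say they should. The wrist camera looks forward past the fingers, which sit at the bottom of its frame, so I'll take an overview with it from above the middle.

Request:
servo_tool:
  increments:
    - [[8.5,0,0,-2,7.5],[8.5,0,0,-4,15],[8.5,0,0,-6,22.45],[8.5,0,0,-8,22.45],[8.5,0,0,-10,22.45]]
  newtons: 25

```text
t: 0.75
tool_pos: [0.2386, -0.5775, 0.3509]
tool_rot: [-3.141, 0.0, 0.0]
contact_force: [-0.1, 0.1, -0.8]
opening: 0.0849
grip_force: 0.0
```

Request:
servo_tool:
  increments:
    - [[8.5,1,-4,0,0],[8.5,2.1,-8,0,0],[8.5,3.2,-12,0,0],[8.5,4.3,-16,0,0],[8.5,5.4,-20,0,0]]

```text
t: 1.25
tool_pos: [0.2928, -0.376, 0.3501]
tool_rot: [-3.141, 0.001, -0.0]
contact_force: [0.4, 0.8, -0.3]
opening: 0.0849
grip_force: 0.0
```

Request:
servo_tool:
  increments:
    - [[8.5,1,-4,0,0],[8.5,2.1,-8,0,0],[8.5,3.2,-12,0,0],[8.5,4.3,-16,0,0],[8.5,5.4,-20,0,0]]

```text
t: 1.75
tool_pos: [0.3467, -0.176, 0.3503]
tool_rot: [3.141, -0.001, 0.001]
contact_force: [0.6, -0.4, 0.4]
opening: 0.0852
grip_force: 0.0
```

Request:
servo_tool:
  increments:
    - [[8.5,1,-4,0,0],[8.5,2.1,-8,0,0],[8.5,3.2,-12,0,0],[8.5,4.3,-16,0,0],[8.5,4.3,-16,0,0]]

```text
t: 2.25
tool_pos: [0.3899, -0.0137, 0.3504]
tool_rot: [-3.14, -0.013, -0.001]
contact_force: [-0.8, 0.4, -0.4]
opening: 0.0854
grip_force: 0.0
```

```bash
python3 - <<'E'
from h import *
d=shot("wrist","w1.png");o=ctrl.get_obs();print(o["t"],o["tool_pos"],o["tool_rot"],d["M"].round(3).tolist())
E
```

```text
2.3 [ 0.38972133 -0.01567802  0.35027428] [ 3.14149461e+00  8.76432447e-03 -1.58145067e-04] [[0.008, -0.954, -0.301, 0.467], [-1.0, -0.009, -0.0, -0.013], [-0.002, 0.301, -0.954, 0.473], [0.0, 0.0, 0.0, 1.0]]
```

View pics/w1.png

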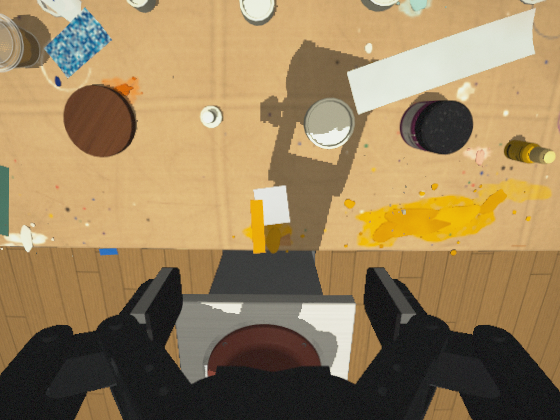

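The wrist view shows the coaster at (100,121), the lid at (210,117), dish 68 at (330,123), the jar at (437,127) and the bottle at (525,152). The camera actually tilts back toward the base. I'll step ahead to see the other three dishes.

Request:
servo_tool:
  increments:
    - [[8.5,4,0,0,0],[8.5,8,0,0,0],[8.5,12,0,0,0],[8.5,14,0,0,0],[8.5,14,0,0,0]]

```text
t: 2.8
tool_pos: [0.5309, -0.0194, 0.3491]
tool_rot: [3.142, -0.003, -0.004]
contact_force: [-1.0, -0.0, -0.6]
opening: 0.0849
grip_force: 0.0
```

```bash
python3 - <<'E'
from h import *
d=shot("wrist","w2.png");o=ctrl.get_obs();print(o["t"],o["tool_pos"],o["tool_rot"])
import pickle;pickle.dump(d,open("w2.pkl","wb"))
E
```

```text
2.85 [ 0.52983907 -0.01920464  0.34946069] [ 3.14154318 -0.00316119 -0.00368893]
```

View pics/w2.png

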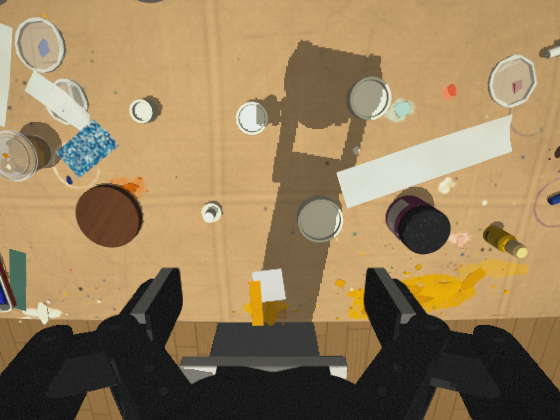

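All pieces are now in view: coaster (109,216), lid (211,212), 68 (321,220), 56 (369,98), 44 (252,118), 32 (142,111), cup (17,155), jar (420,222) and bottle (505,242).

```bash
cat > fit.py <<'E'
from h import *
def circ(d,seed,R_,z,dark=False,tol=.07):
    "Hough circle of a known radius R_ at height z, near seed; returns world xy, radius mm, pixel"
    g=cv2.cvtColor(d["img"],cv2.COLOR_RGB2GRAY);x,y=seed
    c=cast(d,[seed],z)[0];r=np.linalg.norm(proj(d,c+[0,R_,0])-proj(d,c-[0,R_,0]))/2
    w=int(r*1.8)+4;x0,y0=max(int(x)-w,0),max(int(y)-w,0)
    p=cv2.resize(g[y0:int(y)+w,x0:int(x)+w],None,fx=4,fy=4,interpolation=cv2.INTER_CUBIC)
    H=cv2.HoughCircles(p,cv2.HOUGH_GRADIENT_ALT,1,20,param1=150,param2=.3,minRadius=int(4*r*(1-tol)),maxRadius=int(4*r*(1+tol)))
    out=[]
    if H is None: return out
    for a,b,q in H[0][:3]:
        u=((a+.5)/4-.5+x0,(b+.5)/4-.5+y0);P=cast(d,[u],z)[0]
        out.append((P[:2].round(4).tolist(),round(float(q/4/r*R_*1e3),1),np.round(u,1).tolist()))
    return out
E
python3 - <<'E'
from fit import *;import pickle
d=pickle.load(open("w2.pkl","rb"))
for n,s,r,z in [("d68",(321,220),.034,.03),("d56",(369,98),.028,.03),("d44",(252,118),.022,.03),("d32",(142,111),.016,.03),("lid knob",(209,211),.008,.033),("flange",(211,213),.0155,.011),("coaster",(109,216),.05,.016),("jar",(424,227),.03,.076),("cup",(17,155),.0355,.05)]:
    print(n,circ(d,s,r,z),cast(d,[s],z)[0][:2].round(3))
print(cast(d,[(520,252)],.07),cast(d,[(490,232)],.0))
E
```

```text
d68 [([0.4541, -0.0867], 33.3, [319.1000061035156, 218.39999389648438])] [ 0.452 -0.09 ]
d56 [([0.622, -0.1482], 28.1, [370.6000061035156, 98.0999984741211])] [ 0.622 -0.146]
d44 [([0.597, 0.0093], 21.9, [251.60000610351562, 117.4000015258789])] [0.596 0.009]
d32 [([0.6081, 0.1587], 15.6, [140.10000610351562, 109.9000015258789])] [0.607 0.156]
lid knob [] [0.467 0.074]
flange [([0.4566, 0.0752], 15.3, [211.10000610351562, 212.89999389648438])] [0.456 0.075]
coaster [([0.4532, 0.2319], 50.1, [109.0999984741211, 216.10000610351562])] [0.453 0.232]
jar [] [ 0.458 -0.221]
cup [([0.5466, 0.3388], 35.4, [12.399999618530273, 159.60000610351562])] [0.553 0.33 ]
[[ 0.41627379 -0.37233858  0.07      ]] [[ 0.41942687 -0.37247044  0.        ]]
```

Request:
servo_tool:
  increments:
    - [[8.5,-2,2,3,0],[8.5,-4,4,6,0],[8.5,-6,6,9,0],[8.5,-7.6,6.8,12,0],[8.5,-7.6,6.8,15,0]]

```text
t: 3.35
tool_pos: [0.4512, -0.0873, 0.1995]
tool_rot: [3.141, -0.006, 0.001]
contact_force: [1.1, 0.6, -0.2]
opening: 0.085
grip_force: 0.0
```

Request:
servo_tool:
  increments:
    - [[8.5,0,0,3,0],[8.5,0,0,5,0],[8.5,0,0,5,0]]

```text
t: 3.65
tool_pos: [0.4504, -0.0855, 0.1471]
tool_rot: [-3.14, 0.002, 0.009]
contact_force: [-0.7, -0.6, -0.8]
opening: 0.0849
grip_force: 0.0
```

```bash
python3 - <<'E'
from fit import *
d=shot("wrist","w3.png");o=ctrl.get_obs();print(o["t"],o["tool_pos"],o["tool_rot"])
s=proj(d,[.454,-.087,.03])[0];print(s)
print(circ(d,s,.034,.03),circ(d,s,.03,.03))
E
```

```text
3.7 [ 0.45191089 -0.08585592  0.1493104 ] [-3.14087915e+00  1.95113038e-03  4.14898837e-03]
[275.48968003 205.75470239]
[([0.4516, -0.0891], 32.4, [278.1000061035156, 208.60000610351562])] [([0.4512, -0.0881], 29.6, [276.8999938964844, 209.10000610351562])]
```

View pics/w3.png

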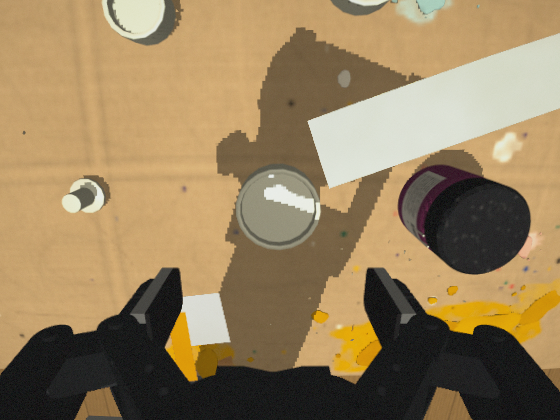

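Dish 68 is at (278,209), squarely between the fingers at about (0.453,-0.088). I'll descend and grip.

Request:
servo_tool:
  increments:
    - [[8.5,0,0.2,4,0],[8.5,0,0.2,8,0],[8.5,0,0.2,10.5,0],[8.5,0,0.2,12.5,0],[8.5,0,0.2,13,0]]
  newtons: 30

```text
t: 4.2
tool_pos: [0.453, -0.0878, 0.0199]
tool_rot: [-3.141, 0.001, 0.002]
contact_force: [-0.3, -0.3, 0.2]
opening: 0.0851
grip_force: 0.0
```

Request:
servo_tool:
  increments:
    - [[5,0,0,0,0],[5,0,0,0,0],[5,0,0,0,0],[5,0,0,0,0],[5,0,0,0,0]]

```text
t: 4.7
tool_pos: [0.4553, -0.0883, 0.0224]
tool_rot: [3.14, -0.0, 0.005]
contact_force: [-1.9, -1.0, 6.1]
opening: 0.0655
grip_force: 34.0
```

```bash
python3 - <<'E'
from fit import *
d=shot("side");o=ctrl.get_obs();print(o["t"],o["tool_pos"],o["opening"],o["grip_force"])
cv2.imwrite("pics/s1.png",cv2.resize(d["img"][140:280,160:340,::-1],None,fx=4,fy=4))
E
```

```text
4.75 [ 0.45530987 -0.08830926  0.02242437] 0.06526064734097503 34.00934303412214
```

View pics/s1.png

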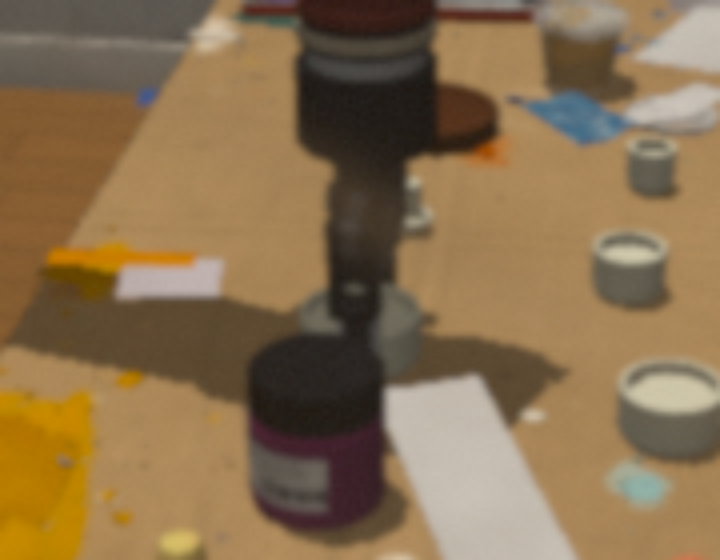

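The opening of 65 mm with a 6 N upward push means the tips are on the table and bearing on the bevel, so they reach farther ahead of the TCP than I assumed. I'll open, rise 12 mm and grip again.

Request:
servo_tool:
  increments:
    - [[8.5,0,0,0,0],[8.5,0,0,0,0],[8.5,0,0,-0.6,0],[8.5,0,0,-1.2,0]]

```text
t: 5.15
tool_pos: [0.4533, -0.0875, 0.0324]
tool_rot: [-3.141, 0.0, 0.001]
contact_force: [0.6, 0.1, 0.2]
opening: 0.085
grip_force: 0.0
```

Request:
servo_tool:
  increments:
    - [[5,0,0,0,0],[5,0,0,0,0],[5,0,0,0,0],[5,0,0,0,0],[5,0,0,0,0]]

```text
t: 5.65
tool_pos: [0.4544, -0.0879, 0.0334]
tool_rot: [3.141, 0.0, 0.002]
contact_force: [-1.4, 0.7, 5.6]
opening: 0.0654
grip_force: 32.3
```

Request:
servo_tool:
  increments:
    - [[5,0,0,-1,0],[5,0,0,-3,0],[5,0,0,-6,0],[5,0,0,-9,0],[5,0,0,-9,0]]

```text
t: 6.15
tool_pos: [0.4565, -0.0886, 0.1272]
tool_rot: [3.138, -0.0, 0.014]
contact_force: [0.1, -0.5, -1.2]
opening: 0.0651
grip_force: 34.5
```

```bash
python3 - <<'E'
from fit import *
d=shot("side");e=shot("wrist");o=ctrl.get_obs();print(o["t"],o["tool_pos"],o["opening"],o["grip_force"])
a=cv2.resize(d["img"][80:240,180:320,::-1],(490,560));b=e["img"][200:,150:420,::-1]
c=np.zeros((560,780,3),np.uint8);c[:,:490]=a;c[:220,500:770]=b;cv2.imwrite("pics/s2.png",c)
E
```

```text
6.25 [ 0.45375291 -0.08763932  0.12259642] 0.06542708013658183 34.463868524035206
```

View pics/s2.png

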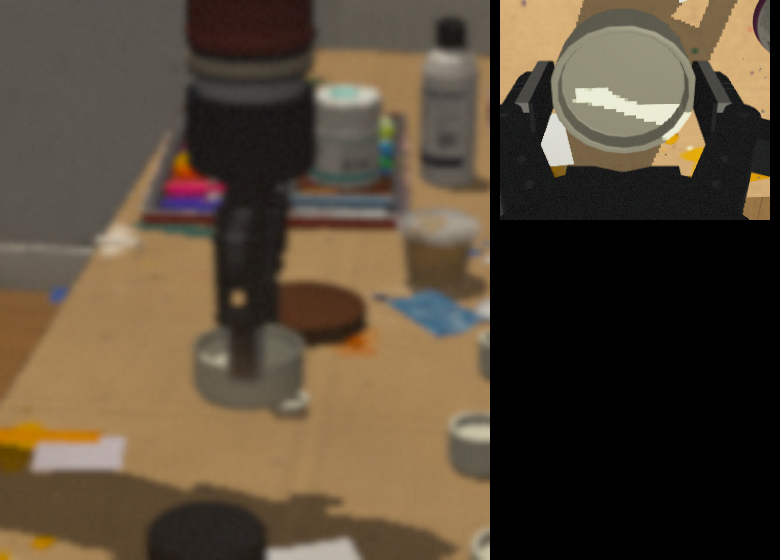

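Dish 68 is held level and lifted, with the tips about 17 mm above its underside. The 5 N was only the closing pads pressing it down. I'll carry it to the coaster at (0.453,0.2325).

Request:
servo_tool:
  increments:
    - [[5,0,-3,0,0],[5,0,-7,0,0],[5,0,-11,0,0],[5,0,-15,0,0],[5,0,-19,0,0]]

```text
t: 6.75
tool_pos: [0.4518, 0.1038, 0.1199]
tool_rot: [3.141, -0.0, -0.006]
contact_force: [-0.1, -0.8, -1.5]
opening: 0.0655
grip_force: 34.5
```

Request:
servo_tool:
  increments:
    - [[5,0,-4,0,0],[5,0,-8,0,0],[5,0,-11,0,0],[5,0,-12.5,0,0],[5,0,-13,0,0]]

```text
t: 7.25
tool_pos: [0.4524, 0.233, 0.1204]
tool_rot: [3.14, 0.003, -0.005]
contact_force: [-0.7, -0.3, -1.1]
opening: 0.0656
grip_force: 34.5
```

Request:
servo_tool:
  increments:
    - [[5,0,0,2.5,0],[5,0,0,5,0],[5,0,0,6.4,0],[5,0,0,7,0],[5,0,0,7.3,0]]

```text
t: 7.75
tool_pos: [0.4536, 0.2316, 0.0494]
tool_rot: [3.141, -0.001, -0.003]
contact_force: [-5.2, -2.1, 11.1]
opening: 0.0652
grip_force: 35.5
```

```bash
python3 - <<'E'
from fit import *
d=shot("side");o=ctrl.get_obs();print(o["t"],o["tool_pos"],o["contact_force"])
cv2.imwrite("pics/s3.png",cv2.resize(d["img"][70:210,180:360,::-1],None,fx=4,fy=4,interpolation=cv2.INTER_CUBIC))
E
```

```text
7.8 [0.45413044 0.23195978 0.0497766 ] [-0.74545691 -0.40559983 -2.2535828 ]
```

View pics/s3.png

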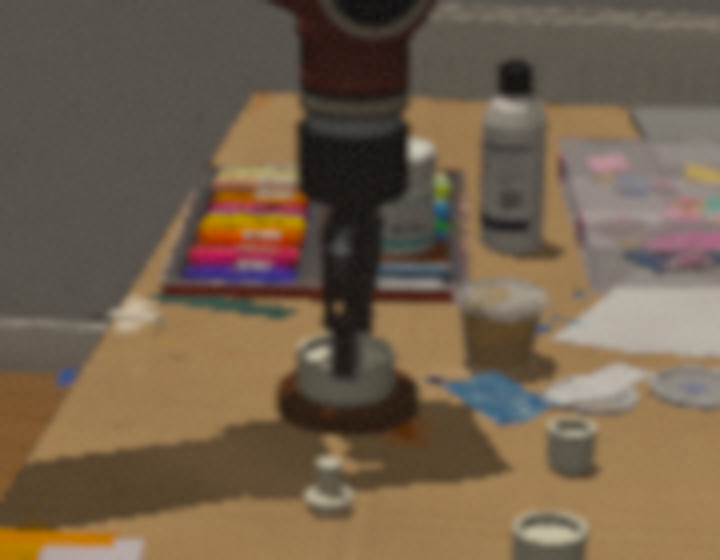

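Dish 68 touches down on the coaster, shown in the middle of the view. I'll release it, rise and measure it.

Request:
servo_tool:
  increments:
    - [[8.5,0,0,0,0],[8.5,0,0,0,0],[8.5,0,0,0,0],[8.5,0,0,-2,0],[8.5,0,0,-5,0]]

```text
t: 8.3
tool_pos: [0.4522, 0.2319, 0.0981]
tool_rot: [3.14, -0.0, -0.006]
contact_force: [-0.1, -0.6, -0.5]
opening: 0.0852
grip_force: 0.0
```

Request:
servo_tool:
  increments:
    - [[8.5,0,0,-4,0],[8.5,0,0,-7.1,0],[8.5,0,0,-7.1,0],[8.5,0,0,-7.1,0]]

```text
t: 8.7
tool_pos: [0.4543, 0.2326, 0.1715]
tool_rot: [-3.141, -0.0, -0.004]
contact_force: [-0.6, 1.0, -0.5]
opening: 0.085
grip_force: 0.0
```

```bash
python3 - <<'E'
from fit import *
d=shot("wrist","w4.png");o=ctrl.get_obs();print(o["t"],o["tool_pos"],o["tool_rot"])
s=proj(d,[.453,.232,.046])[0];print(s,circ(d,s,.034,.046),circ(d,s,.03,.046),circ(d,s,.05,.016))
E
```

```text
8.75 [0.45337764 0.2322949  0.16988153] [ 3.14147061e+00  6.38647211e-05 -5.26202459e-04]
[274.23036507 209.65999061] [([0.4535, 0.2349], 34.0, [270.6000061035156, 209.10000610351562])] [([0.4541, 0.2323], 29.9, [273.8999938964844, 208.39999389648438])] [([0.4567, 0.2356], 49.4, [270.1000061035156, 195.89999389648438])]
```

Request:
servo_tool:
  increments:
    - [[8.5,2,4,0,0],[8.5,4,8,0,0],[8.5,6,12,0,0],[8.5,8,16,0,0],[8.5,10,20,0,0]]

```text
t: 9.25
tool_pos: [0.5529, 0.0308, 0.1679]
tool_rot: [-3.141, 0.0, 0.006]
contact_force: [-0.1, -0.1, 0.3]
opening: 0.0851
grip_force: 0.0
```

Request:
servo_tool:
  increments:
    - [[8.5,2,4,0,0],[8.5,4,8,0,0],[8.5,6,12,0,0],[8.5,6.8,16,0,0],[8.5,6.8,18,0,0]]

```text
t: 9.75
tool_pos: [0.6211, -0.1504, 0.1677]
tool_rot: [-3.141, 0.004, 0.005]
contact_force: [-0.3, 0.4, -0.1]
opening: 0.085
grip_force: 0.0
```

Request:
servo_tool:
  increments:
    - [[8.5,0,0,1,0],[8.5,0,0,2.1,0],[8.5,0,0,2.1,0],[8.5,0,0,2.1,0]]

```text
t: 10.15
tool_pos: [0.6208, -0.1458, 0.1479]
tool_rot: [-3.141, -0.003, 0.004]
contact_force: [-0.3, 0.1, -0.1]
opening: 0.0852
grip_force: 0.0
```

```bash
python3 - <<'E'
from fit import *
d=shot("wrist","w5.png");o=ctrl.get_obs();print(o["t"],o["tool_pos"],o["tool_rot"])
s=proj(d,[.622,-.148,.03])[0];print(s,circ(d,s,.028,.03),circ(d,s,.024,.03))
E
```

```text
10.2 [ 0.62135978 -0.14618025  0.14887574] [-3.14113862e+00 -2.63448937e-03  1.23309044e-03]
[276.24458703 208.88497863] [([0.6272, -0.1477], 27.7, [275.8999938964844, 202.60000610351562])] [([0.6257, -0.1487], 23.8, [277.1000061035156, 204.39999389648438])]
```

View pics/w5.png

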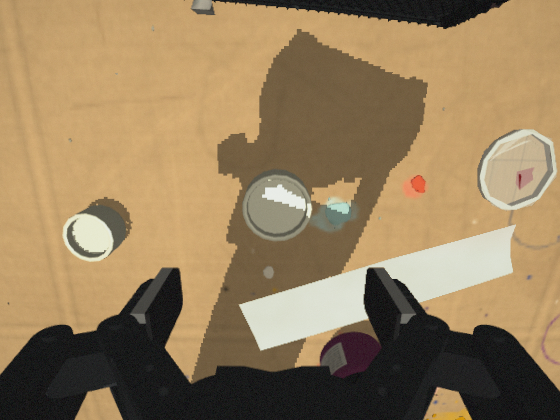

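Dish 56 is at (277,207), about 2.5 mm ahead of the tool centre. I'll grip it with the tips about 12 mm up.

Request:
servo_tool:
  increments:
    - [[8.5,0.25,0.1,4,0],[8.5,0.25,0.1,8,0],[8.5,0.25,0.1,10.5,0],[8.5,0.25,0.1,12,0],[7,0.25,0.1,12,0]]

```text
t: 10.7
tool_pos: [0.6228, -0.1475, 0.0272]
tool_rot: [-3.14, -0.001, 0.006]
contact_force: [0.0, 0.8, -0.1]
opening: 0.0729
grip_force: 0.0
```

Request:
servo_tool:
  increments:
    - [[4,0,0,0,0],[4,0,0,0,0],[4,0,0,0,0],[4,0,0,0,0],[4,0,0,0,0]]

```text
t: 11.2
tool_pos: [0.6256, -0.1491, 0.0315]
tool_rot: [3.141, -0.0, 0.005]
contact_force: [0.1, 0.4, 6.4]
opening: 0.0549
grip_force: 32.2
```

Request:
servo_tool:
  increments:
    - [[4,0,0,-2,0],[4,0,0,-5,0],[4,0,0,-9,0],[4,0,0,-12,0],[4,0,0,-12,0]]

```text
t: 11.7
tool_pos: [0.6273, -0.1498, 0.1557]
tool_rot: [3.138, -0.0, 0.016]
contact_force: [1.2, 0.2, -0.2]
opening: 0.0547
grip_force: 32.3
```

```bash
python3 - <<'E'
from fit import *
d=shot("side");e=shot("wrist");o=ctrl.get_obs();print(o["t"],o["tool_pos"],o["opening"],o["grip_force"])
p=o["tool_pos"];s=proj(e,p+[0,0,.001])[0];print(s)
for r in(.028,.024):
    for c in circ(e,s,r,p[2]+.001): print(c,(np.array(c[0])-p[:2]).round(4))
q=proj(d,p)[0].astype(int);print(q)
a=cv2.resize(d["img"][q[1]-50:q[1]+50,q[0]-40:q[0]+40,::-1],(448,560));b=e["img"][200:,150:420,::-1]
c=np.zeros((560,780,3),np.uint8);c[:,:448]=a;c[:220,500:770]=b;cv2.imwrite("pics/s4.png",c)
E
```

```text
11.8 [ 0.62425693 -0.14872779  0.14967121] 0.054768113463303736 32.2542430087924
[272.45227681 292.28587561]
([0.6312, -0.1475], 28.1, [269.6000061035156, 278.6000061035156]) [0.0069 0.0012]
([0.6211, -0.1502], 27.5, [275.6000061035156, 298.3999938964844]) [-0.0032 -0.0015]
([0.6256, -0.1472], 23.9, [269.1000061035156, 289.6000061035156]) [0.0013 0.0015]
[332 182]
```

View pics/s4.png

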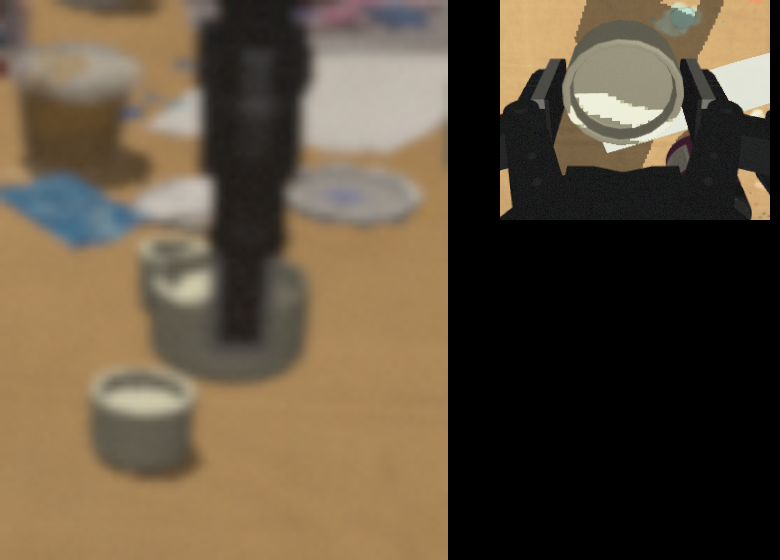

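Dish 56 is held level and centred in the pads at about column 273, row 291. I'll carry it over dish 68.

Request:
servo_tool:
  increments:
    - [[4,-1.5,-3,0,0],[4,-3.5,-7.5,0,0],[4,-5.5,-12,0,0],[4,-7.5,-16.5,0,0],[4,-9.5,-21,0,0]]

```text
t: 12.3
tool_pos: [0.5264, 0.0628, 0.1462]
tool_rot: [-3.141, 0.001, 0.008]
contact_force: [0.5, -0.1, -0.5]
opening: 0.0546
grip_force: 32.3
```

Request:
servo_tool:
  increments:
    - [[4,-2,-4.5,0,0],[4,-4,-9,0,0],[4,-6,-13,0,0],[4,-7.5,-16,0,0],[4,-7.5,-17.1,0,0]]

```text
t: 12.8
tool_pos: [0.4508, 0.2341, 0.1463]
tool_rot: [3.14, 0.006, -0.008]
contact_force: [0.1, 0.1, -0.7]
opening: 0.0548
grip_force: 32.3
```

Request:
servo_tool:
  increments:
    - [[4,0,0,2.5,0],[4,0,0,5,0],[4,0,0,6.5,0],[4,0,0,7,0],[4,0,0,7,0]]

```text
t: 13.3
tool_pos: [0.4536, 0.2317, 0.078]
tool_rot: [3.141, -0.001, -0.004]
contact_force: [-0.5, -0.9, -1.1]
opening: 0.0545
grip_force: 32.3
```

```bash
python3 - <<'E'
from fit import *
e=shot("wrist");d=shot("side");s2=shot("scene");o=ctrl.get_obs();print(o["t"],o["tool_pos"],o["contact_force"])
p=o["tool_pos"]
c=np.zeros((600,800,3),np.uint8)
def put(im,x,y): c[y:y+im.shape[0],x:x+im.shape[1]]=im
put(cv2.resize(e["img"][180:380,150:400,::-1],(400,320)),0,0)
for k,x in((d,0),(s2,400)):
    q=proj(k,[.454,.232,.05])[0].astype(int);put(cv2.resize(k["img"][q[1]-28:q[1]+28,q[0]-40:q[0]+40,::-1],(400,280)),x,320)
cv2.imwrite("pics/s5.png",c)
E
```

```text
13.45 [0.45520745 0.23245118 0.08049912] [-0.3730786  -1.1208748  -1.13771552]
```

View pics/s5.png

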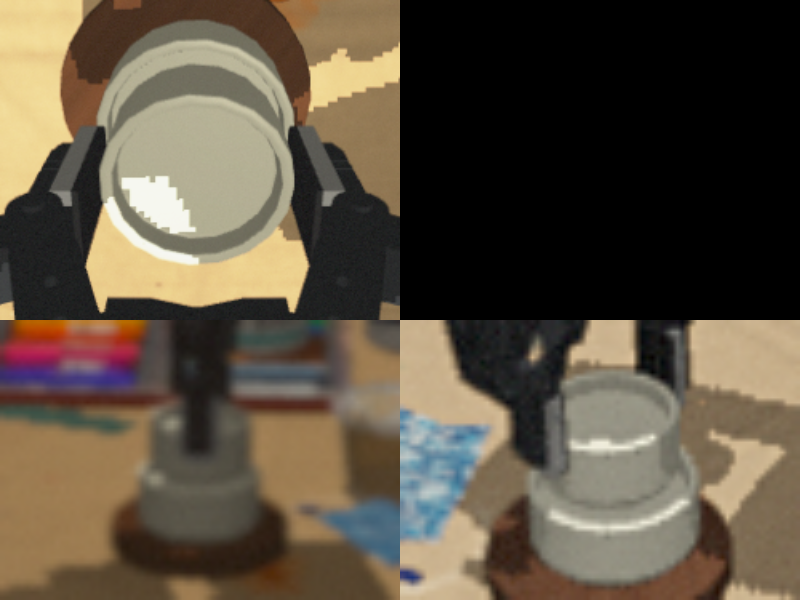

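Dish 56 hovers concentric over dish 68: in the side view the centres are 201 vs 200 and in the scene view 620 vs 614, which is within about 2 mm. I'll seat it gently.

Request:
servo_tool:
  increments:
    - [[4,0,0,0.3,0],[4,0,0,0.6,0],[4,0,0,0.9,0],[4,0,0,1.1,0],[4,0,0,1.2,0]]

```text
t: 13.95
tool_pos: [0.4543, 0.2325, 0.0693]
tool_rot: [3.141, 0.0, -0.002]
contact_force: [-8.6, -3.6, 18.0]
opening: 0.0549
grip_force: 33.4
```

Request:
servo_tool:
  increments:
    - [[7.5,0,0,0,0],[8.5,0,0,0,0],[8.5,0,0,0,0],[8.5,0,0,-2,0],[8.5,0,0,-5,0]]

```text
t: 14.45
tool_pos: [0.4522, 0.2317, 0.1152]
tool_rot: [3.14, -0.0, -0.009]
contact_force: [0.6, -0.2, 0.0]
opening: 0.0846
grip_force: 0.0
```

Request:
servo_tool:
  increments:
    - [[8.5,0,0,-4,0],[8.5,0,0,-6,0],[8.5,0,0,-6,0],[8.5,0,0,-6,0]]

```text
t: 14.85
tool_pos: [0.4541, 0.2323, 0.1769]
tool_rot: [3.142, -0.0, 0.0]
contact_force: [-0.0, -0.2, -0.2]
opening: 0.0851
grip_force: 0.0
```

```bash
python3 - <<'E'
from fit import *
e=shot("wrist");d=shot("side");s2=shot("scene");o=ctrl.get_obs();print(o["t"],o["tool_pos"],o["contact_force"])
p=o["tool_pos"]
for z,r in((.068,.028),(.068,.024),(.046,.034)):
    s=proj(e,[.454,.232,z])[0]
    for c in circ(e,s,r,z): print(r,c,(np.array(c[0])-p[:2]).round(4))
c=np.zeros((600,800,3),np.uint8)
def put(im,x,y): c[y:y+im.shape[0],x:x+im.shape[1]]=im
put(cv2.resize(e["img"][100:300,150:400,::-1],(400,320)),0,0)
for k,x in((d,0),(s2,400)):
    q=proj(k,[.454,.232,.05])[0].astype(int);put(cv2.resize(k["img"][q[1]-28:q[1]+28,q[0]-40:q[0]+40,::-1],(400,280)),x,320)
    print([proj(k,[.454,.232,z])[0].round(1) for z in(.016,.046,.068)], q)
cv2.imwrite("pics/s6.png",c)
E
```

```text
15.0 [0.45304192 0.23195295 0.1750485 ] [-0.0442499  -0.11056684  0.51866089]
0.028 ([0.4559, 0.2335], 28.1, [271.8999938964844, 211.89999389648438]) [0.0029 0.0015]
0.024 ([0.4541, 0.2338], 23.9, [271.3999938964844, 214.10000610351562]) [0.0011 0.0018]
0.034 ([0.451, 0.2346], 33.3, [270.6000061035156, 209.39999389648438]) [-0.002   0.0026]
[array([267.3, 166.6]), array([267.4, 156.5]), array([267.5, 149. ])] [267 155]
[array([222.5, 268. ]), array([221.9, 255.9]), array([221.5, 246.8])] [221 254]
```

View pics/s6.png

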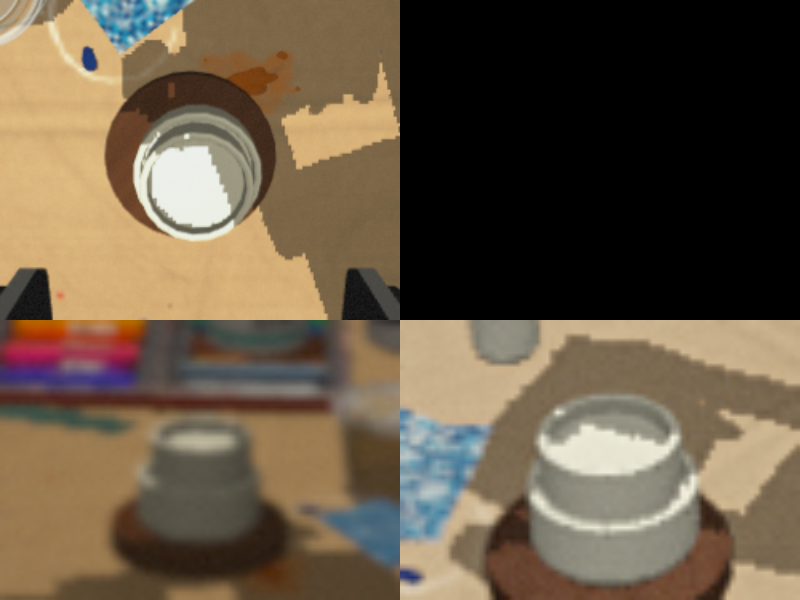

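Dish 56 is seated and level. Its rim dropped about 12–13 mm from hover, as it should. Next is dish 44.

Request:
servo_tool:
  increments:
    - [[8.5,2.5,4,0,0],[8.5,5,8,0,0],[8.5,7.5,12,0,0],[8.5,10,16,0,0],[8.5,12.5,20,0,0]]

```text
t: 15.5
tool_pos: [0.579, 0.0307, 0.1754]
tool_rot: [-3.141, 0.0, 0.004]
contact_force: [0.5, -0.4, 0.1]
opening: 0.085
grip_force: 0.0
```

Request:
servo_tool:
  increments:
    - [[8.5,1.8,2.2,1.5,0],[8.5,1.8,2.2,2.8,0],[8.5,1.8,2.2,2.8,0],[8.5,1.8,2.2,2.8,0]]

```text
t: 15.9
tool_pos: [0.5958, 0.0113, 0.1476]
tool_rot: [-3.141, -0.001, 0.005]
contact_force: [0.4, 0.6, 0.1]
opening: 0.0851
grip_force: 0.0
```

```bash
python3 - <<'E'
from fit import *
for i in range(2):
    e=shot("wrist","w7.png");o=ctrl.get_obs();p=o["tool_pos"];print(o["t"],p)
    s=proj(e,[.597,.010,.03])[0]
    for r in(.022,.018):
        for c in circ(e,s,r,.03): print(r,c,(np.array(c[0])-p[:2]).round(4))
g=e["img"].astype(int);x,y=s.astype(int);row=g[y-45:y+45,x].sum(1)//3;print(y-45,row.tolist())
E
```

```text
15.95 [0.59637677 0.01142198 0.1487656 ]
0.022 ([0.5971, 0.0099], 21.2, [275.1000061035156, 208.60000610351562]) [ 0.0007 -0.0015]
0.018 ([0.5994, 0.0099], 17.7, [275.1000061035156, 205.89999389648438]) [ 0.003  -0.0015]
16.0 [0.59678287 0.0114488  0.14952105]
0.022 ([0.5968, 0.0103], 21.4, [274.8999938964844, 209.60000610351562]) [ 0.     -0.0011]
164 [101, 99, 99, 95, 99, 98, 98, 96, 100, 98, 98, 96, 96, 97, 86, 86, 85, 87, 88, 93, 125, 153, 148, 141, 138, 140, 144, 144, 144, 146, 145, 145, 144, 144, 145, 144, 146, 142, 146, 146, 143, 145, 145, 143, 145, 145, 145, 144, 145, 144, 144, 144, 147, 145, 144, 143, 145, 146, 145, 147, 145, 144, 145, 137, 101, 87, 88, 119, 151, 146, 137, 122, 99, 97, 99, 95, 96, 95, 96, 94, 93, 95, 96, 95, 96, 97, 97, 99, 97, 102]
```

Dish 44 is centred under the tool to within 1 mm (rim rows 184–235.5). Gripping it and carrying it over.

Request:
servo_tool:
  increments:
    - [[8.5,0,0.1,4,0],[8.5,0,0.1,8,0],[8.5,0,0.1,10.5,0],[8,0,0.1,11.8,0],[6.5,0,0.1,11.8,0]]
  newtons: 25

```text
t: 16.5
tool_pos: [0.5959, 0.0102, 0.0299]
tool_rot: [-3.141, -0.002, 0.005]
contact_force: [-0.6, -0.2, 0.5]
opening: 0.0675
grip_force: 0.0
```

Request:
servo_tool:
  increments:
    - [[5,0,0,0,0],[3,0,0,0,0],[3,0,0,0,0],[3,0,0,0,0],[3,0,0,0,0]]

```text
t: 17.0
tool_pos: [0.5991, 0.0093, 0.0339]
tool_rot: [3.141, -0.0, 0.007]
contact_force: [-0.1, 0.7, 6.6]
opening: 0.0418
grip_force: 26.2
```

Request:
servo_tool:
  increments:
    - [[3,0,0,-2,0],[3,0,0,-5,0],[3,0,0,-9,0],[3,0,0,-12,0],[3,0,0,-12,0]]

```text
t: 17.5
tool_pos: [0.6006, 0.0089, 0.158]
tool_rot: [3.14, -0.0, 0.017]
contact_force: [1.2, -0.0, -0.3]
opening: 0.042
grip_force: 25.7
```

Request:
servo_tool:
  increments:
    - [[3,-2,-3,0,0],[3,-5,-7,0,0],[3,-8,-11,0,0],[3,-11,-15.5,0,0],[3,-13,-19,0,0]]

```text
t: 18.0
tool_pos: [0.4648, 0.2005, 0.15]
tool_rot: [3.141, -0.0, -0.003]
contact_force: [1.1, 0.6, -1.8]
opening: 0.0422
grip_force: 25.7
```

Request:
servo_tool:
  increments:
    - [[3,-1.2,-3.3,0,0],[3,-1.2,-3.3,2,0],[3,-1.2,-3.3,4,0],[3,-1.2,-3.3,4.9,0],[3,-1.2,-3.3,4.9,0]]

```text
t: 18.5
tool_pos: [0.4535, 0.2317, 0.0999]
tool_rot: [3.14, -0.0, -0.007]
contact_force: [-0.1, -0.6, -0.6]
opening: 0.0421
grip_force: 25.8
```

```bash
cat > v.py <<'E'
from fit import *;import sys
z,fn=float(sys.argv[1]),sys.argv[2]
e=shot("wrist");d=shot("side");s2=shot("scene");o=ctrl.get_obs();print(o["t"],o["tool_pos"],o["contact_force"],o["opening"])
c=np.zeros((600,800,3),np.uint8)
def put(im,x,y): c[y:y+im.shape[0],x:x+im.shape[1]]=im
put(cv2.resize(e["img"][130:330,150:400,::-1],(400,320)),0,0)
for k,x,y in((d,0,320),(s2,400,0)):
    q=proj(k,[.454,.232,z])[0].astype(int);h=28 if y else 42
    put(cv2.resize(k["img"][q[1]-h:q[1]+h,q[0]-40:q[0]+40,::-1],(400,h*10)),x,y)
cv2.imwrite("pics/"+fn,c)
E
python3 v.py .06 s8.png
```

```text
18.65 [0.45583067 0.23225719 0.10304302] [-0.11084488 -0.33630098 -1.44197721] 0.041839625577261244
```

View pics/s8.png

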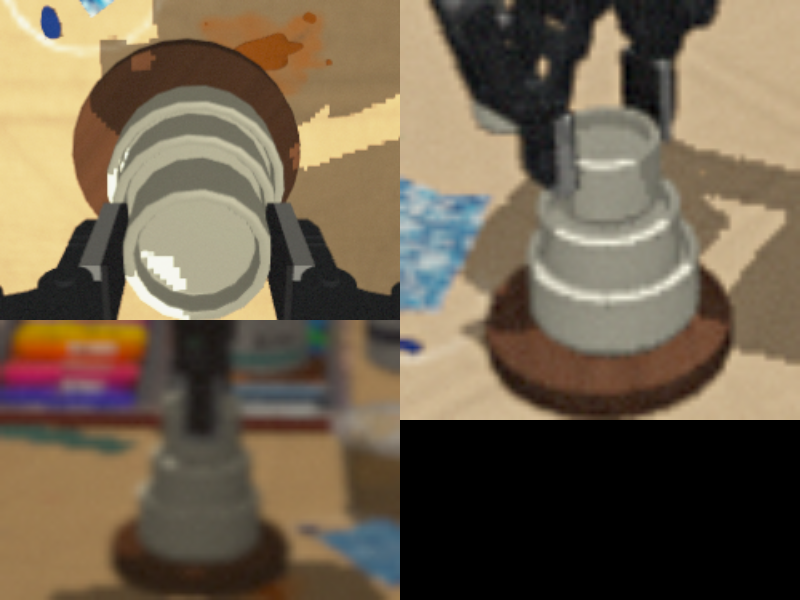

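The stack is aligned: in the side view the centres are 202 vs 201. Dish 44 is just above the well, so I'll seat it.

Request:
servo_tool:
  increments:
    - [[3,0,0,0.3,0],[3,0,0,0.6,0],[3,0,0,0.8,0],[3,0,0,0.9,0],[3,0,0,1.0,0]]

```text
t: 19.15
tool_pos: [0.4556, 0.2324, 0.0939]
tool_rot: [3.141, 0.0, 0.0]
contact_force: [-5.3, -2.2, 12.7]
opening: 0.0419
grip_force: 26.9
```

I've used all 14 views, so from here I'll check numerically. I'll release and rise, measure the rim height in the side and scene images, and move on to dish 32.

Request:
servo_tool:
  increments:
    - [[6,0,0,0,0],[7,0,0,0,0],[8.5,0,0,-0.5,0],[8.5,0,0,-3,0],[8.5,0,0,-6,0]]

```text
t: 19.65
tool_pos: [0.4539, 0.2319, 0.1514]
tool_rot: [3.14, -0.0, -0.006]
contact_force: [1.0, 0.3, -0.0]
opening: 0.0853
grip_force: 0.0
```

Request:
servo_tool:
  increments:
    - [[8.5,2.5,1,-3,0],[8.5,6,3,-3,0],[8.5,10,5,-3,0],[8.5,14,7,-3,0],[8.5,15.3,7.2,0,0]]

```text
t: 20.15
tool_pos: [0.6147, 0.1584, 0.1578]
tool_rot: [-3.141, 0.005, -0.019]
contact_force: [-0.5, 0.6, 0.3]
opening: 0.0852
grip_force: 0.0
```

Request:
servo_tool:
  increments:
    - [[8.5,0,0,0.3,0],[8.5,0,0,0.3,0],[8.5,0,0,0.3,0]]

```text
t: 20.45
tool_pos: [0.6078, 0.1609, 0.1501]
tool_rot: [-3.141, -0.001, -0.001]
contact_force: [0.6, -1.0, -0.3]
opening: 0.0847
grip_force: 0.0
```

```bash
cat > m.py <<'E'
from fit import *
def colscan(d,x,y,a,b):
    return y+a,(d["img"][y+a:y+b,x-1:x+2].astype(int).sum((1,2))//9).tolist()
def rimrows(d,c,r,z):
    t=np.linspace(0,6.283,180);q=proj(d,np.c_[c[0]+r*np.cos(t),c[1]+r*np.sin(t),t*0+z])
    return [q[:,0].min().round(1),q[:,0].max().round(1),q[:,1].min().round(1),q[:,1].max().round(1)]
E
python3 - <<'E'
from m import *
e=shot("wrist","w9.png");o=ctrl.get_obs();p=o["tool_pos"];print(o["t"],p)
s=proj(e,[.608,.160,.03])[0];print(s)
for r in(.016,.012):
    for c in circ(e,s,r,.03): print(r,c,(np.array(c[0])-p[:2]).round(4))
x,y=s.round().astype(int);print(colscan(e,x,y,-36,36));print(y,x-36,(e["img"][y-1:y+2,x-36:x+36].astype(int).sum((0,2))//9).tolist())
for n in("side","scene"):
    d=shot(n,n+"9.png")
    print(n,[rimrows(d,(.4545,.2325),r,z) for r,z in((.022,.09),(.018,.09),(.028,.068),(.034,.046))])
    x,y=proj(d,[.4545,.2325,.09])[0].round().astype(int);print(x,colscan(d,x,y,-22,40))
E
```

```text
20.5 [0.60797017 0.16105772 0.15068009]
[274.5194759  209.57252582]
0.016 ([0.6069, 0.1595], 15.6, [275.1000061035156, 210.89999389648438]) [-0.0011 -0.0016]
0.012 ([0.6103, 0.1589], 11.8, [275.8999938964844, 206.89999389648438]) [ 0.0023 -0.0022]
(np.int64(174), [100, 133, 173, 155, 106, 107, 104, 100, 100, 101, 98, 93, 89, 88, 88, 89, 87, 104, 139, 155, 150, 150, 191, 216, 215, 216, 216, 217, 215, 216, 217, 217, 229, 237, 238, 238, 238, 238, 238, 238, 238, 238, 238, 238, 238, 238, 220, 122, 90, 90, 146, 221, 237, 234, 218, 179, 174, 176, 175, 173, 174, 174, 175, 174, 176, 176, 175, 175, 175, 174, 174, 175])
210 239 [173, 173, 172, 172, 172, 173, 174, 172, 172, 172, 172, 172, 172, 172, 172, 172, 171, 171, 196, 232, 236, 234, 196, 128, 143, 225, 232, 237, 237, 237, 237, 238, 237, 237, 237, 238, 238, 238, 238, 175, 148, 147, 147, 147, 146, 147, 147, 147, 147, 147, 141, 103, 111, 135, 144, 152, 130, 106, 100, 100, 100, 101, 102, 100, 100, 100, 100, 102, 99, 98, 101, 99]
side [[np.float64(259.7), np.float64(275.9), np.float64(138.6), np.float64(144.1)], [np.float64(261.2), np.float64(27
[... 427 characters left out ...]
, 79, 71, 53, 43, 44, 35, 32, 30, 33, 59, 91, 114])
scene [[np.float64(209.3), np.float64(232.0), np.float64(231.3), np.float64(244.0)], [np.float64(211.3), np.float64(230.0), np.float64(232.4), np.float64(242.8)], [np.float64(206.8), np.float64(235.4), np.float64(238.8), np.float64(255.3)], [np.float64(204.4), np.float64(238.7), np.float64(246.1), np.float64(266.4)]]
221 (np.int64(216), [176, 176, 177, 173, 173, 174, 176, 176, 138, 104, 99, 104, 104, 101, 101, 99, 137, 232, 158, 130, 149, 222, 227, 225, 224, 223, 223, 226, 227, 168, 139, 141, 140, 140, 141, 138, 140, 140, 137, 158, 233, 147, 136, 139, 143, 139, 141, 140, 140, 136, 163, 211, 169, 134, 140, 140, 140, 139, 139, 140, 142, 135])
```

All the rims match their seated heights: 44 back rim, 56 front and 68 front rows read 233/256/267, with a uniform +1 px bias. Dish 32 is 1 mm off in y. Gripping it and carrying it over.

Request:
servo_tool:
  increments:
    - [[8.5,0,0.1,4,0],[8.5,0,0.1,8,0],[7.5,0,0.1,10.5,0],[6.5,0,0.1,11.6,0],[5.5,0,0.1,11.6,0]]
  newtons: 20

```text
t: 21.1
tool_pos: [0.6071, 0.1595, 0.0323]
tool_rot: [3.141, 0.001, -0.004]
contact_force: [-0.5, -0.5, -0.5]
opening: 0.055
grip_force: 0.0
```

Request:
servo_tool:
  increments:
    - [[4,0,0,0,0],[2,0,0,0,0],[2,0,0,0,0],[2,0,0,0,0],[2,0,0,0,0]]

```text
t: 21.6
tool_pos: [0.61, 0.1597, 0.036]
tool_rot: [-3.141, 0.0, -0.007]
contact_force: [-1.0, 0.4, 6.6]
opening: 0.0302
grip_force: 20.2
```

Request:
servo_tool:
  increments:
    - [[2,0,0,-2,0],[2,0,0,-5,0],[2,0,0,-9,0],[2,0,0,-12,0],[2,0,0,-12,0]]

```text
t: 22.1
tool_pos: [0.6117, 0.1599, 0.1604]
tool_rot: [-3.14, -0.0, -0.018]
contact_force: [0.6, -0.6, 0.4]
opening: 0.0304
grip_force: 20.1
```

Request:
servo_tool:
  increments:
    - [[2,-3,-1.5,0,0],[2,-7,-3.5,0,0],[2,-11,-5.5,0,0],[2,-14,-7,0,0],[2,-15.3,-7.3,0,0]]

```text
t: 22.6
tool_pos: [0.4523, 0.2332, 0.1521]
tool_rot: [3.141, 0.004, -0.003]
contact_force: [1.5, 0.0, 0.4]
opening: 0.0303
grip_force: 20.1
```

Request:
servo_tool:
  increments:
    - [[2,0,0,0.5,0],[2,0,0,1.5,0],[2,0,0,2.5,0],[2,0,0,2.5,0],[2,0,0,2.5,0]]

```text
t: 23.1
tool_pos: [0.4554, 0.2318, 0.1274]
tool_rot: [3.141, -0.002, -0.003]
contact_force: [0.0, 0.4, -0.2]
opening: 0.0305
grip_force: 20.1
```

```bash
python3 - <<'E'
from m import *
o=ctrl.get_obs();print(o["t"],o["tool_pos"],o["opening"],o["contact_force"])
for n in("side","scene"):
    d=shot(n,n+"10.png")
    print(n,[rimrows(d,(.4545,.2325),r,z) for r,z in((.016,.122),(.022,.09),(.028,.068),(.034,.046))])
    for z in(.105,.08,.06,.035):
        x,y=proj(d,[.4545,.2325,z])[0].round().astype(int);print(y,x-24,(d["img"][y,x-24:x+24].astype(int).sum(1)//3).tolist())
E
```

```text
23.1 [0.45542153 0.2317864  0.1273695 ] 0.03050692045178447 [ 0.02976867  0.3553878  -0.1698794 ]
side [[np.float64(262.0), np.float64(273.9), np.float64(128.2), np.float64(132.0)], [np.float64(259.7), np.float64(275.9), np.float64(138.6), np.float64(144.1)], [np.float64(257.5), np.float64(277.9), np.float64(145.4), np.float64(152.7)], [np.float64(255.3), np.float64(280.0), np.float64(152.0), np.float64(161.1)]]
136 244 [124, 123, 116, 104, 91, 77, 76, 67, 59, 56, 62, 69, 74, 76, 81, 77, 70, 62, 67, 73, 64, 56, 50, 46, 47, 51, 55, 64, 69, 79, 86, 93, 95, 93, 93, 93, 96, 97, 94, 92, 93, 89, 90, 89, 92, 94, 94, 90]
145 244 [93, 97, 98, 97, 99, 99, 100, 105, 105, 106, 109, 107, 106, 97, 87, 79, 74, 75, 80, 84, 85, 90, 86, 82, 84, 83, 83, 83, 80, 76, 71, 72, 77, 78, 81, 80, 79, 79, 78, 77, 75, 75, 78, 76, 77, 76, 77, 77]
152 244 [120, 123, 121, 120, 123, 120, 122, 120, 122, 119, 121, 119, 110, 98, 84, 84, 84, 87, 85, 83, 80, 80, 83, 83, 85, 81, 79, 81, 80, 80, 78, 76, 83, 101, 117, 123, 123, 121, 120, 121, 120, 123, 120, 123, 121, 120, 120, 122]
160 244 [122, 123, 121, 123, 120, 122, 122
[... 785 characters left out ...]
9, 173, 133, 112, 103, 102, 107, 101, 108, 136, 155, 155, 153, 138, 139, 142, 140, 140, 139, 138, 138, 138, 143, 143, 159, 197, 235, 207, 121, 104, 102, 100, 103, 100, 102, 106, 106, 106, 123, 108, 99, 106]
250 197 [162, 130, 103, 101, 101, 101, 104, 99, 97, 102, 101, 115, 138, 121, 106, 116, 124, 128, 131, 136, 138, 139, 139, 141, 145, 141, 140, 139, 140, 140, 135, 134, 131, 130, 119, 111, 142, 156, 151, 121, 102, 102, 107, 105, 105, 100, 96, 87]
260 198 [105, 107, 108, 101, 102, 110, 104, 100, 112, 167, 169, 124, 116, 118, 123, 129, 131, 132, 135, 137, 140, 141, 142, 142, 143, 140, 142, 140, 137, 137, 138, 137, 137, 134, 133, 132, 127, 116, 118, 178, 235, 222, 116, 140, 173, 173, 175, 173]
```

```bash
python3 - <<'E'
from m import *
e=shot("wrist","w10.png");o=ctrl.get_obs();p=np.array([.455,.2322,.127]);print(o["tool_pos"])
pm=o["tool_pos"]
print("pred32",rimrows(e,pm,.016,pm[2]-.005),"pred44",rimrows(e,pm,.022,.09),"56",rimrows(e,pm,.028,.068))
for z,r in((pm[2]-.005,.016),(pm[2]-.005,.012),(.09,.022),(.09,.018),(.068,.028),(.046,.034)):
    s=proj(e,[pm[0],pm[1],z])[0];print(r,s.round(1),[(c,(np.array(c[0])-pm[:2]).round(4)) for c in circ(e,s,r,z)])
x=int(s[0]);print(x,colscan(e,x,0,150,360))
y=int(proj(e,pm-[0,0,.005])[0][1]);print(y,(e["img"][y,x-60:x+60].astype(int).sum(1)//3).tolist())
E
```

```text
[0.4557643  0.23227517 0.12862859]
pred32 [np.float64(238.3), np.float64(308.5), np.float64(253.9), np.float64(315.5)] pred44 [np.float64(233.7), np.float64(312.9), np.float64(216.5), np.float64(288.7)] 56 [np.float64(228.2), np.float64(318.4), np.float64(195.1), np.float64(278.7)]
0.016 [273.4 285.9] [(([0.4522, 0.2323], 15.8, [273.3999938964844, 292.6000061035156]), array([-0.0036,  0.    ])), (([0.4569, 0.2328], 15.4, [272.1000061035156, 283.6000061035156]), array([0.0011, 0.0005]))]
0.012 [273.4 285.9] [(([0.4569, 0.2325], 12.1, [272.8999938964844, 283.6000061035156]), array([0.0011, 0.0002]))]
0.022 [273.3 254. ] [(([0.477, 0.2326], 22.2, [272.6000061035156, 217.89999389648438]), array([0.0212, 0.0003])), (([0.4629, 0.2325], 21.8, [272.8999938964844, 242.10000610351562]), array([0.0071, 0.0002])), (([0.4675, 0.2305], 21.8, [276.6000061035156, 234.39999389648438]), array([ 0.0117, -0.0018]))]
0.018 [273.3 254. ] [(([0.433, 0.2322], 17.9, [273.3999938964844, 289.8999938964844]), array([-0.0228, -0.0001])), (([0.472, 0.2374], 17.6, [263.8999938964844, 226.60000610351562]), array([0
[... 1420 characters left out ...]
 183, 185, 185, 185, 185, 184, 183, 184, 183, 183, 184, 182, 180, 184, 185, 185, 184, 186, 187, 188, 188, 189, 189, 187, 185, 186, 187, 187, 186, 186])
285 [27, 29, 34, 27, 41, 70, 87, 85, 85, 86, 84, 84, 85, 85, 83, 83, 82, 60, 35, 19, 24, 26, 29, 32, 31, 31, 34, 137, 157, 159, 161, 162, 163, 158, 124, 108, 127, 158, 164, 163, 162, 161, 161, 163, 162, 162, 160, 160, 162, 161, 161, 161, 163, 163, 161, 162, 163, 161, 162, 161, 159, 160, 162, 160, 161, 160, 162, 162, 162, 160, 161, 162, 161, 162, 160, 161, 160, 162, 161, 161, 160, 159, 157, 123, 97, 96, 150, 157, 159, 161, 162, 163, 162, 51, 30, 29, 24, 29, 29, 28, 27, 31, 48, 87, 86, 84, 84, 85, 86, 85, 84, 85, 82, 85, 81, 53, 31, 33, 34, 32]
```

The wrist scan puts dish 32 within about 1 mm of dish 44 in both axes, well inside the 2 mm clearance plus the bevel. Seating it.

Request:
servo_tool:
  increments:
    - [[2,-0.1,0,0.3,0],[2,-0.1,0,0.6,0],[2,-0.1,0,0.8,0],[2,-0.1,0,1.0,0],[2,-0.1,0,1.1,0]]

```text
t: 23.75
tool_pos: [0.4544, 0.2324, 0.118]
tool_rot: [3.142, 0.0, 0.0]
contact_force: [-3.2, -0.7, 7.2]
opening: 0.0304
grip_force: 20.5
```

Request:
servo_tool:
  increments:
    - [[5,0,0,0,0],[7,0,0,0,0],[8.5,0,0,-0.5,0],[8.5,0,0,-3,0],[8.5,0,0,-6.5,0]]

```text
t: 24.25
tool_pos: [0.4526, 0.2318, 0.1808]
tool_rot: [3.14, -0.0, -0.008]
contact_force: [0.8, -0.3, 0.3]
opening: 0.0851
grip_force: 0.0
```

Request:
servo_tool:
  increments:
    - [[8.5,0,3,0,0],[8.5,0.2,7,0,0],[8.5,0.2,11,0,0],[8.5,0.2,14.5,2,0],[8.5,0.2,15.6,3.2,0]]

```text
t: 24.75
tool_pos: [0.4559, 0.0741, 0.1498]
tool_rot: [3.141, -0.005, 0.0]
contact_force: [-0.1, 1.0, 0.1]
opening: 0.085
grip_force: 0.0
```

Request:
servo_tool:
  increments:
    - [[8.5,0,0,0,0],[8.5,0,0,0,0],[8.5,0,0,0,0]]

```text
t: 25.05
tool_pos: [0.4567, 0.0774, 0.1511]
tool_rot: [-3.141, -0.002, -0.002]
contact_force: [-0.7, 0.3, 0.0]
opening: 0.0849
grip_force: 0.0
```

```bash
python3 - <<'E'
from m import *
e=shot("wrist","w11.png");o=ctrl.get_obs();p=o["tool_pos"];print(o["t"],p)
for r,z in((.0155,.011),(.008,.033)):
    s=proj(e,[p[0],p[1],z])[0];print(r,s.round(1),rimrows(e,p,r,z))
    for c in circ(e,s,r,z,tol=.12): print(r,c,(np.array(c[0])-p[:2]).round(4))
# bright blob extents
x,y=s.round().astype(int);im=e["img"].astype(int)[y-40:y+40,x-40:x+40];m=((im.max(2)-im.min(2))<.25*im.max(2))&(im.max(2)>110)
n,l,st,c=cv2.connectedComponentsWithStats(m.astype(np.uint8));print([(a.tolist(),b.round(1)) for a,b in zip(st[1:]+[x-40,y-40,0,0,0],c[1:]+[x-40,y-40]) if a[4]>40])
for n in("side","scene"):
    d=shot(n,n+"11.png")
    print(n,[rimrows(d,(.4537,.2325),r,z) for r,z in((.016,.112),(.022,.09),(.028,.068),(.034,.046))])
    x,y=proj(d,[.4537,.2325,.112])[0].round().astype(int);print(x,colscan(d,x,y,-10,48))
E
```

```text
25.1 [0.45673968 0.07747876 0.15122023]
0.0155 [273.4 202.9] [np.float64(255.3), np.float64(291.4), np.float64(185.3), np.float64(220.0)]
0.0155 ([0.4577, 0.0768], 14.8, [274.1000061035156, 201.89999389648438]) [ 0.001  -0.0007]
0.008 [273.4 210.7] [np.float64(263.3), np.float64(283.5), np.float64(200.9), np.float64(220.2)]
0.008 ([0.4574, 0.0751], 7.7, [276.3999938964844, 209.89999389648438]) [ 0.0007 -0.0024]
0.008 ([0.4621, 0.0755], 7.9, [275.8999938964844, 204.10000610351562]) [ 0.0054 -0.002 ]
[([258, 185, 36, 35, 843], array([275.5, 201.9]))]
side [[np.float64(261.6), np.float64(273.5), np.float64(131.7), np.float64(135.6)], [np.float64(259.4), np.float64(275.6), np.float64(138.6), np.float64(144.1)], [np.float64(257.2), np.float64(277.7), np.float64(145.4), np.float64(152.6)], [np.float64(255.0), np.float64(279.7), np.float64(152.0), np.float64(161.1)]]
268 (np.int64(124), [48, 49, 49, 46, 45, 43, 46, 47, 51, 56, 64, 80, 90, 86, 83, 81, 82, 81, 81, 93, 102, 94, 84, 81, 82, 82, 81, 83, 96, 109, 98, 84, 82, 81, 82, 82, 91, 99, 90, 83, 82, 83, 82, 81, 81, 78, 69, 54, 43, 44, 36, 32, 31, 34, 57, 91, 113, 121])
scene [[np.float64(212.1), np.float64(228.9), np.float64(223.7), np.float64(232.8)], [np.float64(209.5), np.float64(232.3), np.float64(231.4), np.float64(244.2)], [np.float64(207.0), np.float64(235.7), np.float64(239.0), np.float64(255.4)], [np.float64(204.6), np.float64(239.0), np.float64(246.2), np.float64(266.5)]]
220 (np.int64(218), [176, 173, 172, 173, 173, 171, 175, 209, 180, 143, 142, 182, 225, 227, 227, 231, 158, 136, 141, 140, 141, 139, 140, 137, 134, 145, 214, 172, 139, 139, 140, 141, 142, 140, 140, 140, 137, 166, 229, 148, 136, 141, 140, 139, 140, 140, 137, 137, 170, 219, 170, 138, 140, 142, 140, 139, 139, 140])
```

The whole stack is seated, with rim rows 225/244/256/267 as predicted. The lid is 2 mm off in y. Gripping its knob.

Request:
servo_tool:
  increments:
    - [[7,0,0.15,4,0],[6,0,0.15,8,0],[5,0,0.15,10.5,0],[5,0,0.15,11.4,0],[4,0,0.15,11.4,0]]

```text
t: 25.7
tool_pos: [0.4554, 0.0752, 0.0354]
tool_rot: [-3.142, -0.001, 0.004]
contact_force: [0.9, -0.9, 0.2]
opening: 0.0401
grip_force: 0.0
```

Request:
servo_tool:
  increments:
    - [[3,0,0,0,0],[2,0,0,0,0],[0.6,0,0,0,0],[0.6,0,0,0,0],[0.6,0,0,0,0]]

```text
t: 26.2
tool_pos: [0.4579, 0.075, 0.0383]
tool_rot: [-3.141, 0.0, -0.006]
contact_force: [-0.1, 0.5, 6.9]
opening: 0.0142
grip_force: 19.7
```

Request:
servo_tool:
  increments:
    - [[0.6,0,0,0,0],[0.6,0,0,0,0]]

```text
t: 26.4
tool_pos: [0.4579, 0.075, 0.0383]
tool_rot: [-3.141, 0.0, -0.006]
contact_force: [-0.3, -0.1, 6.7]
opening: 0.0141
grip_force: 19.7
```

Request:
servo_tool:
  increments:
    - [[0.6,0,0,-2,0],[0.6,0,0,-5,0],[0.6,0,0,-9,0],[0.6,0,0,-12,0],[0.6,0,0,-13.5,0]]

```text
t: 26.9
tool_pos: [0.4577, 0.0748, 0.1749]
tool_rot: [3.142, -0.0, 0.009]
contact_force: [1.5, 0.7, -0.7]
opening: 0.0142
grip_force: 19.6
```

Request:
servo_tool:
  increments:
    - [[0.6,0,-3,0,0],[0.6,0,-6.5,0,0],[0.6,-0.2,-10.5,0,0],[0.6,-0.2,-14,0,0],[0.6,-0.2,-15.8,0,0]]

```text
t: 27.4
tool_pos: [0.4532, 0.2349, 0.1702]
tool_rot: [3.142, 0.003, -0.003]
contact_force: [-0.4, -0.4, -0.3]
opening: 0.0144
grip_force: 19.7
```

Request:
servo_tool:
  increments:
    - [[0.6,0,0,0.8,0],[0.6,0,0,1.5,0],[0.6,0,0,1.5,0],[0.6,0,0,1.5,0]]

```text
t: 27.8
tool_pos: [0.4539, 0.2318, 0.1554]
tool_rot: [3.141, -0.002, -0.002]
contact_force: [-0.1, -0.5, -0.1]
opening: 0.0139
grip_force: 19.7
```

```bash
python3 - <<'E'
from m import *
o=ctrl.get_obs();p=o["tool_pos"];print(o["t"],p,o["opening"],o["grip_force"])
e=shot("wrist","w12.png")
for r,z in((.008,p[2]-.005),(.0155,p[2]-.027),(.016,.112),(.022,.09),(.028,.068),(.034,.046)): print(r,rimrows(e,p,r,z))
x=int(proj(e,p)[0][0]);print(x,colscan(e,x,0,150,330))
print(colscan(e,x-24,0,150,330))
for n in("side","scene"):
    d=shot(n,n+"12.png");c=(.454,.2325)
    print(n,[rimrows(d,c,r,z) for r,z in((.0155,p[2]-.027),(.010,p[2]-.034),(.016,.112),)])
    for z in(p[2]-.029,.1):
        x,y=proj(d,[*c,z])[0].round().astype(int);print(y,x-16,(d["img"][y,x-16:x+17].astype(int).sum(1)//3).tolist())
E
```

```text
27.8 [0.45387315 0.23179921 0.15543089] 0.013939073322138014 19.665728509426117
0.008 [np.float64(256.1), np.float64(291.1), np.float64(270.0), np.float64(300.7)]
0.0155 [np.float64(243.8), np.float64(303.2), np.float64(235.8), np.float64(289.3)]
0.016 [np.float64(245.4), np.float64(301.5), np.float64(223.7), np.float64(275.0)]
0.022 [np.float64(238.8), np.float64(308.0), np.float64(202.3), np.float64(266.6)]
0.028 [np.float64(233.4), np.float64(313.2), np.float64(184.6), np.float64(259.7)]
0.034 [np.float64(228.9), np.float64(317.6), np.float64(169.9), np.float64(254.1)]
273 (150, [49, 52, 48, 50, 51, 49, 50, 50, 48, 47, 52, 50, 51, 50, 50, 50, 50, 50, 57, 78, 99, 97, 99, 99, 102, 134, 172, 169, 161, 152, 152, 145, 101, 98, 99, 98, 99, 99, 101, 133, 171, 172, 163, 153, 132, 99, 100, 99, 98, 97, 99, 99, 100, 106, 142, 174, 172, 163, 156, 157, 160, 162, 160, 154, 127, 100, 97, 98, 98, 99, 100, 99, 99, 99, 99, 99, 99, 107, 141, 172, 170, 165, 157, 155, 156, 142, 108, 124, 154, 169, 172, 173, 172, 172, 173, 171, 172, 172, 173, 174, 171, 148, 107, 97, 98, 96, 99, 99, 99, 99, 98, 98, 98, 
[... 1537 characters left out ...]
5, 77, 79, 76, 71, 64, 70, 76, 78, 78, 83, 81, 81, 77, 77, 73, 71, 76, 81, 80, 76, 78, 78, 76, 76, 73, 74, 75, 72]
scene [[np.float64(211.8), np.float64(228.2), np.float64(216.5), np.float64(225.2)], [np.float64(214.9), np.float64(225.4), np.float64(221.1), np.float64(226.8)], [np.float64(212.0), np.float64(228.7), np.float64(223.6), np.float64(232.7)]]
222 204 [173, 173, 173, 173, 172, 173, 177, 174, 166, 145, 143, 143, 145, 126, 115, 115, 113, 107, 112, 135, 142, 146, 145, 144, 146, 173, 170, 173, 168, 172, 173, 175, 171]
233 205 [169, 168, 173, 173, 172, 177, 179, 114, 90, 116, 143, 182, 222, 223, 236, 233, 235, 235, 232, 219, 191, 162, 152, 131, 107, 100, 96, 103, 100, 99, 117, 119, 129]
```

The lid is held centred under the tool, and dish 32 sits about 1.5–2 mm nearer the base. I'll shift by −1.5 mm and seat it slowly.

Request:
servo_tool:
  increments:
    - [[0.6,-0.15,0,0.3,0],[0.6,-0.15,0,0.6,0],[0.6,-0.15,0,0.8,0],[0.6,-0.15,0,1.0,0],[0.6,-0.15,0,1.15,0]]

```text
t: 28.45
tool_pos: [0.4526, 0.2329, 0.1445]
tool_rot: [3.142, 0.0, -0.0]
contact_force: [0.1, 0.3, -0.5]
opening: 0.0145
grip_force: 19.7
```

Request:
servo_tool:
  increments:
    - [[0.6,0,0,0.1,0],[0.6,0,0,0.15,0],[0.6,0,0,0.15,0]]

```text
t: 28.75
tool_pos: [0.4528, 0.2329, 0.1434]
tool_rot: [-3.142, -0.0, -0.0]
contact_force: [0.4, -0.2, -0.8]
opening: 0.0141
grip_force: 19.7
```

Request:
servo_tool:
  increments:
    - [[0.6,0,0,0.1,0],[0.6,0,0,0.15,0],[0.6,0,0,0.2,0],[0.6,0,0,0.2,0]]

```text
t: 29.15
tool_pos: [0.4537, 0.2332, 0.1434]
tool_rot: [-3.141, -0.0, -0.004]
contact_force: [-1.4, -0.7, 8.3]
opening: 0.0139
grip_force: 20.3
```

Contact at 143 mm, exactly the seated height. Releasing and rising.

Request:
servo_tool:
  increments:
    - [[2,0,0,0,0],[4,0,0,0,0],[6,0,0,0,0],[6,0,0,-2,0],[6,0,0,-5,0]]

```text
t: 29.65
tool_pos: [0.4509, 0.2323, 0.1889]
tool_rot: [3.14, -0.0, -0.009]
contact_force: [1.1, 0.0, -0.2]
opening: 0.06
grip_force: 0.0
```

Request:
servo_tool:
  increments:
    - [[6,0,0,-4,0],[6,0,0,-8,0],[6,0,0,-8,0],[6,0,0,-8,0]]

```text
t: 30.05
tool_pos: [0.4531, 0.233, 0.2723]
tool_rot: [-3.141, -0.0, -0.003]
contact_force: [-0.5, 1.0, 0.4]
opening: 0.0598
grip_force: 0.0
```

```bash
python3 - <<'E'
from m import *
o=ctrl.get_obs();print(o["t"],o["tool_pos"],o["contact_force"])
c=(.4535,.2325)
for n in("side","scene"):
    d=shot(n,n+"13.png")
    print(n,[rimrows(d,c,r,z) for r,z in((.008,.138),(.0155,.116),(.022,.09),(.028,.068),(.034,.046))])
    x,y=proj(d,[*c,.138])[0].round().astype(int);print(x,colscan(d,x,y,-10,48))
    for z in(.128,.114,.1):
        x,y=proj(d,[*c,z])[0].round().astype(int);print(y,x-16,(d["img"][y,x-16:x+17].astype(int).sum(1)//3).tolist())
E
```

```text
30.05 [0.4531131  0.23303186 0.27229644] [-0.52928154  0.98503927  0.36334411]
side [[np.float64(264.6), np.float64(270.6), np.float64(123.4), np.float64(125.3)], [np.float64(261.8), np.float64(273.3), np.float64(130.3), np.float64(134.1)], [np.float64(259.3), np.float64(275.5), np.float64(138.6), np.float64(144.1)], [np.float64(257.1), np.float64(277.6), np.float64(145.4), np.float64(152.6)], [np.float64(254.9), np.float64(279.6), np.float64(152.0), np.float64(161.1)]]
268 (np.int64(114), [85, 86, 87, 83, 78, 76, 75, 73, 73, 94, 129, 140, 115, 86, 76, 77, 76, 77, 86, 116, 136, 119, 99, 87, 80, 78, 79, 79, 80, 89, 99, 91, 81, 80, 79, 81, 79, 79, 84, 88, 84, 80, 80, 79, 80, 80, 82, 84, 82, 81, 80, 79, 80, 80, 79, 77, 67, 51])
128 252 [86, 84, 80, 74, 73, 70, 73, 73, 73, 67, 59, 65, 73, 80, 79, 79, 77, 74, 75, 79, 83, 84, 88, 90, 85, 77, 68, 68, 71, 73, 71, 71, 70]
133 252 [91, 86, 80, 72, 72, 71, 74, 73, 77, 96, 131, 156, 158, 150, 134, 122, 116, 112, 113, 124, 123, 100, 81, 73, 73, 73, 75, 75, 71, 68, 64, 63, 56]
138 251 [78, 75, 70, 69, 73, 73, 75, 77, 75, 70, 69, 72, 78, 81, 82, 82
[... 595 characters left out ...]
3, 209, 231, 232, 201, 137, 138, 142, 141, 140, 141, 140, 139, 140, 134, 146, 213, 172, 141, 141, 144, 141, 142, 140, 139, 139, 136, 163, 229, 149, 137, 141, 140, 140, 141, 139, 136])
221 204 [176, 175, 176, 176, 174, 176, 174, 174, 172, 175, 176, 175, 160, 120, 128, 138, 136, 138, 136, 129, 128, 156, 169, 171, 172, 172, 169, 171, 175, 170, 173, 171, 169]
227 205 [171, 175, 172, 173, 175, 173, 130, 100, 154, 221, 225, 225, 163, 126, 132, 138, 137, 130, 126, 138, 197, 226, 230, 228, 143, 93, 100, 116, 116, 126, 176, 178, 174]
233 205 [170, 129, 100, 96, 99, 101, 100, 99, 99, 118, 119, 165, 188, 139, 130, 132, 148, 177, 177, 182, 181, 146, 150, 127, 116, 101, 102, 102, 102, 105, 104, 104, 102]
```

The lid's knob top (rows 216–219) and flange (columns 213–228, front row 232) match the seated pose. The gripper is clear, so I'm handing in.

```bash
python3 -c "
from station import ctrl
print(ctrl.finish_job())"
```

```text
the job is handed in; nothing more can be done
None
```

All four dishes are nested on the coaster with the lid on top, and my last camera measurements showed every piece seated; I handed the job in at about 30 s but got no verdict back.

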